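Seat the tube rack and press the clamp lever through the guard window

ROBOT

A 7-joint arm with a two-finger parallel gripper is mounted at the origin on the work surface. World frame = base frame: x ahead of the robot, y to its left, z up, the work surface at z = 0. Lengths are in m, angles in rad, forces in N, time in s.
With the tool pointing down it reaches from about 0.4 to 0.85 m from the base axis. Payload 10.4 kg.
Tool frame: the origin (TCP) lies midway between the tips of the shut fingers; the grasp point (between the pads) lies 19 mm behind it; z points along the fingers, x is the direction in which the jaws open and shut, and the axes are right-handed (so a half turn about z gives the same grasp; the last joint's range is limited). The gripper opens to 85 mm and grips with 20 to 120 N. Pads are 22 mm wide; open, the fingers measure 114 mm over their backs; the gripper's body (76 mm by 85 mm) begins 54 mm behind the grasp point. The pads swing forward as they close: fully open they stand 13 mm farther back than shut.
Start: joints at [1.154, 0.332, -0.065, 1.46, 0.022, 1.35, -0.088], TCP at [0.24, -0.577, 0.231] pointing down, gripper open.
Joint ranges: [-2.6, 2.6], [-0.5, 2.12], [-1.47, 1.34], [0.16, 2.42], [-1.27, 4.41], [0.06, 2.06], [-2.6, 2.6]. Speed limits (rad/s): [2.22, 2.22, 2.79, 2.79, 3.14, 3.14, 3.14].

INTERFACE

Orientations are given as a unit quaternion [x, y, z, w].
In Python, from workcell import telemetry, eyes, order gives the robot as it stands.
- The arm moves only by the tool servo_tool, never from a script. Its argument "deltas" is a list of rows, each a list of 3 entries, a list of its own where there are three numbers: the shift along the tool's x, y, z in cm, then the turn about the tool's z in rad, then the finger opening in cm, from 0 to 8.54. A call has 1 to 12 rows; each row shifts and turns the pose as measured when the row begins, along the tool's axes as they then stand; what a row does not reach is not made up. A row lasts 1/12 s, in which the tool goes at most 41.7 mm and 7.16 degrees, less where a joint would pass 70% of its speed; a pose out of reach is approached as far as the arm can. A call is refused whole if a number of a shift passes 4.17 or a number of a turn 0.125, either way. A call with a gripper value outside its range is refused whole. The fingers move at their own pace and stop on an object; "force" is the grip in N (left out, the last holds). Time passes only in rows, so rows that do not move let the fingers close. It gives the time, the measured TCP pose, the force and the opening at its end, in the units of the state.
- telemetry.get_obs(): the state, without advancing time (a new reading comes with each control period).
- eyes.camera(name): name is "scene" or "side" or "wrist"; returns (picture, depth): 480x640x3 uint8, blue, green, red; 480x640 float32, m along the optical axis (not along the pixel's ray), 0 where there is no reading.
- eyes.calibration(name): a dict with "fx", "fy", "cx", "cy" (pixels), "distortion" ([k1, k2, p1, p2, k3] as OpenCV has them; the pictures are not rectified), "rvec" (rotation vector, rad) and "tvec" (3), from world to camera coordinates, as OpenCV has them. Camera axes: x right, y down, z forward; pixel columns grow to the right and rows downward; lengths in m; the calibration is good to about 2 mm. A picture is of the moment at which its call begins: read the wrist's pose just before it. calibration takes no time and is no camera call; for the wrist camera it gives the pose at the moment of the call.
- order.hand_in(): hands the job in, once; it reports no verdict.
The state is a dict: "clock": time; "joint_pos": joint angles; "joint_velocities": joint speeds; "tau": joint torques, N m; "position": TCP position; "ee_rot": TCP orientation; "ft_force": force on the tool from outside, world axes, zero at the start; "torque": the same for the moment, N m; "grip_width": opening from 0.0 (shut) to 1.0 (fully open).
Only numpy, scipy, OpenCV 4.12 (cv2) and the standard library are available. Lean on these libraries where they do the work, as an engineer would, in place of code of your own. Each camera call takes 0.05 s, during which the arm holds its last target. There are 200 camera calls.

TASK

Push the tube rack along its channel until it sits fully home against the end stop. Then, with the fingers shut, reach down through the window of the guard, press the clamp lever all the way down to its stop and draw the hand back out. Do not touch the guard at any time, only push the rack (do not lift it), and leave the other things on the bench where they are.

Things in the scene. Friction and masses are not known exactly. Their poses are not given: they have to be found in the camera images.
- station: Fixed grey clamping station, deck 300 (x) x 400 mm (y), surface 20 mm up. Origin: bench level under the rack channel's centre line. The channel runs along y between rails (outer faces x = -35, +35 mm, tops 40 mm up, y = -195 to 105) to a dark stop block, face at y = 105; the rack is pushed in +y. x points to the guard. White box, 110 x 150 mm, top 60 mm up, at x = 165, y = -105 mm.
- rack_push (a point): Push point: centre of the outer face of the upright plate (50 mm wide, top 90 mm above bench) at the -y end of the loose white rack (150 x 50 mm, 0.3 to 0.5 kg, 8 tubes up to 105 mm above bench, first 20 mm behind the plate); 65 mm above bench, axes as the station's. Starts 30 to 75 mm short of home; home is y = -45 mm in the station's frame (-50 still counts). Sliding takes 1 to 5 N.
- guard: Fixed guard over the lever, not to be touched: aluminium frame plate 126 (x) x 146 mm (y), 6 mm thick, upper face 120 mm above bench, on four corner posts with clear side panels. Origin on the deck under its centre, at x = 100, y = 90 mm in the station's frame; axes as the station's.
- window (a point): Centre of the guard's window, level with the frame's upper face, 120 mm above bench. Opening 90 mm along the station's x, 110 mm along its y; axes as the station's.
- lever_pad (a point): Centre of the upper face of the black round press pad (32 mm across) on the clamp lever, under the middle of the window: 24 mm below the frame's upper face when raised, 43 mm when fully down. It moves with the lever, mostly straight down.
- lever (a joint): Clamp lever angle: 0 raised (starts at 0 to 0.05), 0.25 rad fully down at its stop; counts as down from 0.225. Steel arm 16 mm wide along the station's x, hinged 80 mm beyond the pad (+x). Stiff hinge: pressing the pad takes about 3 to 5 N, it stays where left. The rubber-footed free end reaches over the channel near the stop, up to 118 mm above bench.
- sharps_bin: Bystander: yellow sharps container with a red lid, 140 x 110 mm, 160 mm high; origin at the centre of its underside.
- foam_block: Bystander: white foam block 100 x 130 mm with short tubes, 80 mm high; origin at the centre of its underside.
- pen: Bystander: red marker pen, 135 mm long (its y axis), 11 mm thick, lying on the bench to the left of the station; origin on its underside.
- beaker: Bystander: white plastic cup 72 mm across, 85 mm high; origin at the centre of its underside.
Things that resemble listed ones, but are neither listed nor needed, are in the scene too. Leave any blue or green look-alike of the part that bears rack_push alone.

How it is judged:
By the outcome, as a careful person would: the job done as asked, in the order asked, and still so for the second after the job is handed in, with the robot touching nothing.
It also fails if it takes over 48 s, if anything falls off the work surface, if the arm or the gripper's body presses on something with over 40 N, if the wrist force passes 120 N, or if a joint passes its speed limit or range.

## Working session

There is one attempt and no reset: what is moved stays moved. The work goes in short steps, Python scripts to look and compute and a tool call to move; the robot and the scene stay as the last step left them, time stands still between calls to the robot, and variables do not carry over. Pictures are saved under pics/ and viewed, about 8 in all and at most 12, crops included, and the job is handed in when it is done.

Besides the shell and the picture viewer there is one more tool, called as name(argument=value, ...), one argument or row to a line, values as JSON. servo_tool: Moves the arm, as the interface text tells. Its arguments: {"type":"object","properties":{"deltas":{"type":"array"},"force":{"type":"number"}},"required":["deltas"]}

```bash
mkdir -p pics; ls
cat > h.py <<'E'
import numpy as np, cv2
from workcell import telemetry, eyes, order
def snap(n):
    c=eyes.calibration(n); p,d=eyes.camera(n); return p,d,c
def world(d,c,uv=None):
    """world point per pixel from depth"""
    K=np.array([[c['fx'],0,c['cx']],[0,c['fy'],c['cy']],[0,0,1.]])
    R=cv2.Rodrigues(np.array(c['rvec'],float))[0]; t=np.array(c['tvec'],float).ravel()
    if uv is None:
        v,u=np.mgrid[0:480,0:640]; uv=np.stack([u,v],-1).reshape(-1,2)
        z=d.reshape(-1)
    else:
        uv=np.array(uv); z=np.array([d[int(b),int(a)] for a,b in uv])
    n=cv2.undistortPoints(uv.reshape(-1,1,2).astype(float),K,np.array(c['distortion'],float)).reshape(-1,2)
    P=np.c_[n*z[:,None],z]
    return (P-t)@R
E
python3 - <<'E'
from h import *
o=telemetry.get_obs(); print({k:np.round(v,3) for k,v in o.items()})
for n in ('scene','side'):
    p,d,c=snap(n); cv2.imwrite(f'pics/{n}0.png',p); np.savez(f'pics/{n}0.npz',p=p,d=d,c=c)
    R=cv2.Rodrigues(np.array(c['rvec'],float))[0]; print(n,-R.T@np.ravel(c['tvec']),R[2])
E
```

```text
pics
{'clock': np.float64(0.0), 'joint_pos': array([ 1.154,  0.333, -0.065,  1.461,  0.022,  1.35 , -0.089]), 'joint_velocities': array([-0.   ,  0.001, -0.   , -0.002, -0.001,  0.002,  0.002]), 'tau': array([-1.0000e-03, -6.2543e+01,  4.9000e-02, -3.9162e+01,  1.6000e-02,
        1.0000e-02,  0.0000e+00]), 'position': array([ 0.24 , -0.577,  0.231]), 'ee_rot': array([ 0.832, -0.555, -0.001, -0.   ]), 'ft_force': array([ 0.089,  0.758, -0.523]), 'torque': array([-0.018, -0.004, -0.012]), 'grip_width': np.float64(1.0)}
scene [1.51335178 0.49640962 1.21159714] [-0.63592154 -0.30490089 -0.70897055]
side [-0.02928821  0.77764516  0.70900858] [ 0.50042954 -0.67235266 -0.54544677]
```

View pics/scene0.png

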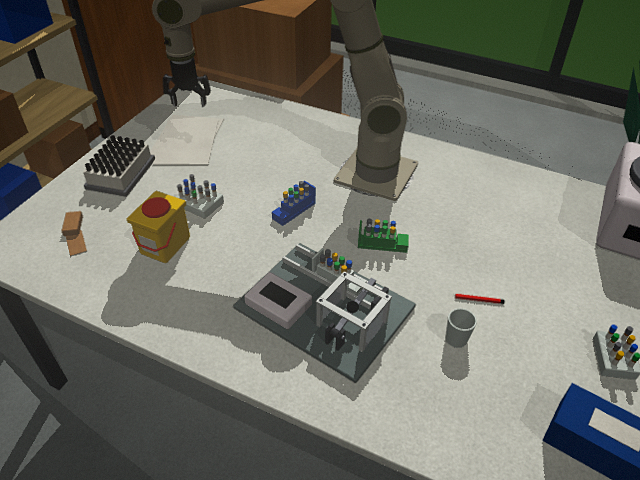

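View pics/side0.png

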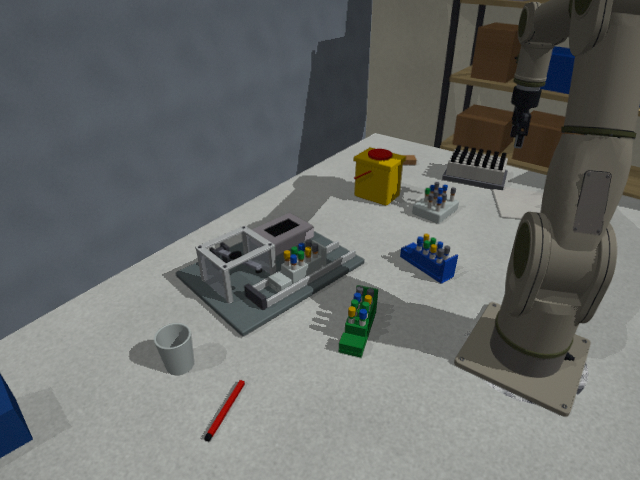

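```bash
cat > m.py <<'E'
from h import *
def fit(P,name):
    r=cv2.minAreaRect((P[:,:2]*1000).astype(np.float32)); print(name,len(P),'c',np.round(r[0],1),'size',np.round(r[1],1),'ang',round(r[2],1), 'z',np.round(np.median(P[:,2]),4)); return r
for n in ('scene','side'):
    f=np.load(f'pics/{n}0.npz',allow_pickle=True); p,d,c=f['p'],f['d'],f['c'].item()
    W=world(d,c).reshape(480,640,3); ok=d>0
    near=(W[...,0]>.35)&(W[...,0]<.95)&(W[...,1]>-.35)&(W[...,1]<.3)&ok
    print(n,'bench z',np.median(W[near&(abs(W[...,2])<.01)][:,2]))
    for nm,lo,hi in (('deck',.014,.026),('frame',.114,.126),('box',.055,.065)):
        m=(near&(W[...,2]>lo)&(W[...,2]<hi)).astype(np.uint8)
        m=cv2.morphologyEx(m,cv2.MORPH_OPEN,np.ones((2,2))) 
        k,l,s,_=cv2.connectedComponentsWithStats(cv2.dilate(m,np.ones((3,3))),connectivity=8)
        for i in np.argsort(-s[1:,4])[:3]+1:
            q=(l==i)&(m>0)
            if q.sum()>60: fit(W[q],f'{nm} px{s[i][:4]}')
E
python3 m.py
python3 - <<'E'
import cv2,numpy as np
a=cv2.imread('pics/scene0.png')[230:390,225:425]; cv2.imwrite('pics/c1.png',cv2.resize(a,None,fx=4,fy=3.75,interpolation=cv2.INTER_CUBIC))
E
```

```text
scene bench z 0.001416008472820834
deck px[234 260 177 123] 5214 c [1032.4  171.7] size [1068.7  452.8] ang 11.1 z 0.0211
deck px[286 248  28  24] 279 c [984.1 232.6] size [1180.7   70. ] ang 29.9 z 0.0217
deck px[353 304  20  18] 139 c [1046.9  348.8] size [978.2  41.6] ang 18.8 z 0.0217
frame px[316 272  78  59] 1114 c [1035.7  286. ] size [1028.   181.1] ang 13.8 z 0.1209
box px[245 272  69  52] 1558 c [1081.7  185.6] size [1049.   175.9] ang 26.2 z 0.0612
side bench z 0.0007520082927889205
deck px[175 255 191  76] 3720 c [422.2 461.4] size [477.2 993.8] ang 29.3 z 0.0202
deck px[326 245  25  21] 219 c [513.4 -26.7] size [108.3  60.1] ang 83.5 z 0.0213
deck px[311 232  24  16] 153 c [281.9 325.7] size [  57.4 1096. ] ang 37.5 z 0.0211
frame px[195 226  82  48] 1048 c [423.9 417.6] size [ 191.3 1150. ] ang 45.0 z 0.12
box px[253 213  62  35] 1038 c [381.  375.6] size [ 164.4 1137.1] ang 37.4 z 0.0612
box px[281 254  47  25] 151 c [291.8 417.9] size [107.5 958.4] ang 35.3 z 0.0564
box px[200 268  34  27] 87 c [327.2 487.8] size [ 64.8 916.6] ang 54.9 z 0.0587
```

View pics/c1.png

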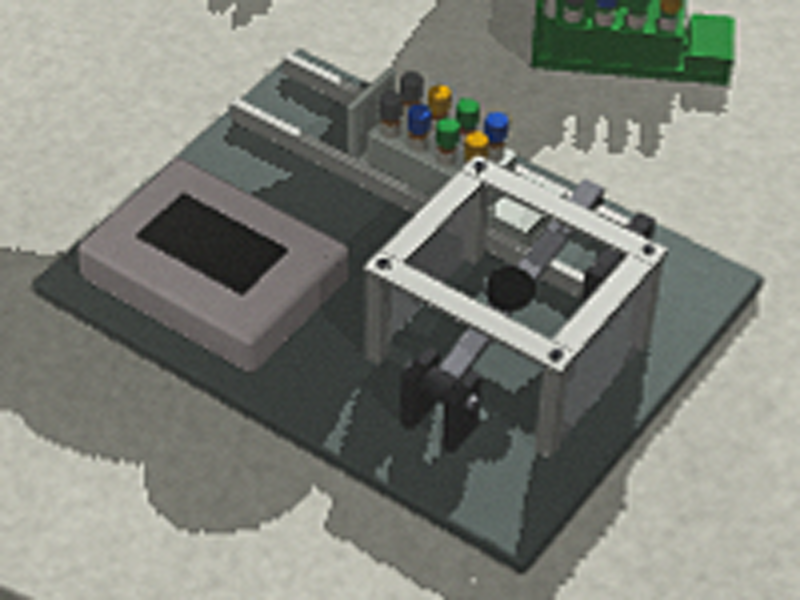

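```bash
cat >> h.py <<'E'
def ray(c,uv,z):
    K=np.array([[c['fx'],0,c['cx']],[0,c['fy'],c['cy']],[0,0,1.]])
    R=cv2.Rodrigues(np.array(c['rvec'],float))[0]; t=np.array(c['tvec'],float).ravel()
    n=cv2.undistortPoints(np.array(uv,float).reshape(-1,1,2),K,np.array(c['distortion'],float)).reshape(-1,2)
    D=np.c_[n,np.ones(len(n))]@R; C=-R.T@t
    return C+D*((z-C[2])/D[:,2])[:,None]
E
sed -i 's/q=(l==i)&(m>0)/q=(l==i)\&(m>0)\&near\&(W[...,2]>lo)\&(W[...,2]<hi)/' m.py; python3 m.py
python3 - <<'E'
from h import *
f=np.load('pics/scene0.npz',allow_pickle=True); c=f['c'].item()
g=lambda a:np.array(a)/[4,3.75]+[225,230]-.4
deck=ray(c,g([(35,287),(522,570),(762,280),(300,50)]),.02)[:,:2]
fr=ray(c,g([(367,265),(560,370),(667,250),(480,157)]),.12)[:,:2]
md=np.array([(150,-200),(150,200),(-150,200),(-150,-200)])/1000
mf=np.array([(163,17),(163,163),(37,163),(37,17)])/1000
for A,B in ((md,deck),(mf,fr),(np.r_[md,mf],np.r_[deck,fr])):
    a,b=A-A.mean(0),B-B.mean(0); th=np.arctan2((a[:,0]*b[:,1]-a[:,1]*b[:,0]).sum(),(a*b).sum())
    R=np.array([[np.cos(th),-np.sin(th)],[np.sin(th),np.cos(th)]]); t=B.mean(0)-R@A.mean(0)
    print('yaw',th,'origin',t); print(np.round((B-(A@R.T+t))*1000,1).tolist())
pl=ray(c,g([(350,100),(392,70)]),.09)[:,:2]
print('plate in station',(pl-t)@R, 'guard',R@[.1,.09]+t)
for n in('scene','side'):
    f=np.load(f'pics/{n}0.npz',allow_pickle=True); d,c=f['d'],f['c'].item()
    W=world(d,c); s=np.c_[(W[:,:2]-t)@R,W[:,2]]
    k=(abs(s[:,0])<.03)&(s[:,2]>.068)&(s[:,2]<.094)&(s[:,1]>-.2)&(s[:,1]<0)&(d.reshape(-1)>0)
    h,e=np.histogram(s[k,1],np.arange(-.14,-.04,.004)); print(n,list(zip(np.round(e,3),h)))
    # guard frame in station coordinates
    k=(s[:,2]>.115)&(s[:,2]<.126)&(abs(s[:,0]-.1)<.09)&(abs(s[:,1]-.09)<.1)
    print('frame ext',np.percentile(s[k,:2],[1,99],axis=0))
E
```

```text
scene bench z 0.001416008472820834
deck px[234 260 177 123] 4702 c [630.4  99.5] size [398.7 304.4] ang 80.9 z 0.0209
deck px[286 248  28  24] 246 c [503. -31.] size [92.2 46.4] ang 78.5 z 0.0212
deck px[353 304  20  18] 110 c [608.8 199.3] size [32.1 42.1] ang 80.2 z 0.0208
frame px[316 272  78  59] 952 c [654.5 190.7] size [144.6 131.1] ang 79.7 z 0.1211
box px[245 272  69  52] 1360 c [685.9 -10.8] size [148.3 110.4] ang 79.7 z 0.0612
side bench z 0.0007520082927889205
deck px[175 255 191  76] 3435 c [625.3 102. ] size [397.5 295. ] ang 80.0 z 0.0203
deck px[326 245  25  21] 184 c [523.8 -39.8] size [85.1 37.5] ang 80.1 z 0.0209
deck px[311 232  24  16] 133 c [598.3 -78.6] size [32.5 70.5] ang 81.3 z 0.0208
frame px[195 226  82  48] 903 c [653.3 191. ] size [146.3 124.4] ang 80.5 z 0.1203
box px[253 213  62  35] 969 c [679.9 -14.4] size [144.2 104.8] ang 79.5 z 0.0612
box px[281 254  47  25] 97 c [530.3  82. ] size [109.6  41.8] ang 79.1 z 0.0579
box px[200 268  34  27] 67 c [662.7 260.8] size [ 10.8 117.4] ang 84.4 z 0.0596
yaw -0.17640572026413165 origin [0.62942191 0.09832425]
[
[... 1536 characters left out ...]
np.int64(0)), (np.float64(-0.116), np.int64(0)), (np.float64(-0.112), np.int64(0)), (np.float64(-0.108), np.int64(0)), (np.float64(-0.104), np.int64(0)), (np.float64(-0.1), np.int64(0)), (np.float64(-0.096), np.int64(0)), (np.float64(-0.092), np.int64(0)), (np.float64(-0.088), np.int64(2)), (np.float64(-0.084), np.int64(4)), (np.float64(-0.08), np.int64(0)), (np.float64(-0.076), np.int64(0)), (np.float64(-0.072), np.int64(0)), (np.float64(-0.068), np.int64(0)), (np.float64(-0.064), np.int64(0)), (np.float64(-0.06), np.int64(0)), (np.float64(-0.056), np.int64(0)), (np.float64(-0.052), np.int64(1)), (np.float64(-0.048), np.int64(0))]
frame ext [[0.01066262 0.01962223]
 [0.12296285 0.16688709]]
```

servo_tool(
  deltas=[
    [[0, 0, 0], 0.114, 0],
    [[0, 0, 0], 0.114, 0],
    [[0, 0, 0], 0.114, 0],
    [[0, 0, 0], 0.114, 0],
    [[0, 0, 0], 0.114, 0],
    [[0, 0, 0], 0, 0],
  ],
  force=20,
)

```text
clock: 0.6
position: [0.2389, -0.5756, 0.2275]
ee_rot: [-0.632, 0.775, 0.003, 0.001]
ft_force: [-0.4, -0.2, -1.3]
grip_width: 0.145
```

```bash
cat >> h.py <<'E'
from scipy.spatial.transform import Rotation as Ro
YAW=-.177; O=np.array([.5388,.119])
def RS(y=None):
    y=YAW if y is None else y; return np.array([[np.cos(y),-np.sin(y)],[np.sin(y),np.cos(y)]])
def st(P): P=np.atleast_2d(P); return np.c_[(P[:,:2]-O)@RS(),P[:,2]]
def go(x,y,z):
    """tool-axis shift in cm to reach station point (m)"""
    o=telemetry.get_obs(); p=np.array(o['position']); r=Ro.from_quat(o['ee_rot'])
    w=np.r_[RS()@[x,y]+O,z]-p; X=r.as_matrix()[:,0]
    yawerr=np.arctan2(X[1],X[0])-(YAW-np.pi/2)
    print('tcp st',np.round(st(p)*1000,1),'shift cm',np.round(r.inv().apply(w)*100,2),'turn tool z',round(yawerr,4),'F',np.round(o['ft_force'],1),'t',round(float(o['clock']),2),'g',round(float(o['grip_width']),3))
E
python3 - <<'E'
from h import *
go(0,-.165,.2)
for n in('scene','side'):
    f=np.load(f'pics/{n}0.npz',allow_pickle=True); d,c,p=f['d'],f['c'].item(),f['p']
    W=world(d,c); s=st(W)
    k=(abs(s[:,0])<.03)&(s[:,2]>.068)&(s[:,2]<.094)&(s[:,1]>-.2)&(s[:,1]<0)&(d.reshape(-1)>0)
    h,e=np.histogram(s[k,1],np.arange(-.14,-.04,.004)); print(n,[(round(a*1000),int(b)) for a,b in zip(e,h) if b])
    hs=cv2.cvtColor(p,cv2.COLOR_BGR2HSV).reshape(-1,3)
    k=(hs[:,0]>18)&(hs[:,0]<32)&(hs[:,1]>150)&(d.reshape(-1)>0)&(W[:,2]>.03)&(W[:,2]<.2); print('bin',np.percentile(W[k],[5,95],axis=0).round(3).tolist())
    k=(W[:,2]>.13)&(W[:,2]<.5)&(W[:,0]>.25)&(W[:,0]<1)&(abs(W[:,1])<.7)&(d.reshape(-1)>0); print('tall',k.sum(),np.percentile(W[k],[1,99],axis=0).round(3).tolist())
E
```

```text
tcp st [[-172.9 -736.6  227.5]] shift cm [-57.56 -15.86   3.  ] turn tool z -0.0252 F [-0.4 -0.2 -1.3] t 0.6 g 0.145
scene [(-100, 9), (-96, 38), (-92, 29), (-84, 2), (-80, 3), (-76, 7), (-72, 18), (-68, 19), (-64, 10), (-60, 3), (-56, 5), (-52, 13), (-48, 13)]
bin [[0.43, -0.483, 0.041], [0.688, 0.181, 0.152]]
tall 2672 [[0.251, -0.637, 0.135], [0.692, -0.385, 0.497]]
side [(-100, 3), (-96, 29), (-92, 64), (-88, 3), (-80, 3), (-76, 3), (-72, 12), (-68, 14), (-64, 31), (-60, 13), (-56, 3), (-52, 4), (-48, 15)]
bin [[0.324, -0.464, 0.038], [0.675, 0.126, 0.148]]
tall 1417 [[0.251, -0.62, 0.131], [0.687, -0.381, 0.497]]
```

servo_tool(
  deltas=[
    [[-3.8, -1.05, 0], -0.025, 0],
    [[-3.8, -1.05, 0], 0, 0],
    [[-3.8, -1.05, 0], 0, 0],
    [[-3.8, -1.05, 0], 0, 0],
    [[-3.8, -1.05, 0], 0, 0],
    [[-3.8, -1.05, 0], 0, 0],
    [[-3.8, -1.05, 0], 0, 0],
    [[-3.8, -1.05, 0], 0, 0],
    [[-3.8, -1.05, 0], 0, 0],
    [[-3.8, -1.05, 0], 0, 0],
    [[-3.8, -1.05, 0], 0, 0],
    [[0, 0, 0], 0, 0],
  ],
)

```text
clock: 1.6
position: [0.422, -0.1638, 0.2246]
ee_rot: [-0.66, 0.751, 0.005, -0.002]
ft_force: [-0.8, 0.9, 0.4]
grip_width: -0.003
```

```bash
python3 -c "
from h import *
go(0,-.165,.2)"
```

```text
tcp st [[ -65.1 -299.   224.6]] shift cm [-13.07  -7.16   2.44] turn tool z 0.0472 F [-0.8  0.9  0.4] t 1.6 g -0.003
```

servo_tool(
  deltas=[
    [[-3.0, -1.7, 0], 0.047, 0],
    [[-3.0, -1.7, 0], 0, 0],
    [[-3.0, -1.7, 0], 0, 0],
    [[-3.0, -1.7, 0.5], 0, 0],
    [[-1, -0.4, 0.5], 0, 0],
    [[0, 0, 0], 0, 0],
    [[0, 0, 0], 0, 0],
  ],
)

```text
clock: 2.18
position: [0.5161, -0.0407, 0.2133]
ee_rot: [-0.653, 0.758, 0.005, -0.002]
ft_force: [-0.7, -0.7, -0.4]
grip_width: 0.003
```

```bash
python3 -c "
from h import *
go(0,-.165,.06)
p,d,c=snap('wrist'); np.savez('pics/w0.npz',p=p,d=d,c=c); cv2.imwrite('pics/w0.png',p)
"
```

```text
tcp st [[   5.7 -161.2  213.3]] shift cm [ 0.4   0.43 15.34] turn tool z 0.0286 F [-0.7 -0.7 -0.4] t 2.18 g 0.003
```

View pics/w0.png

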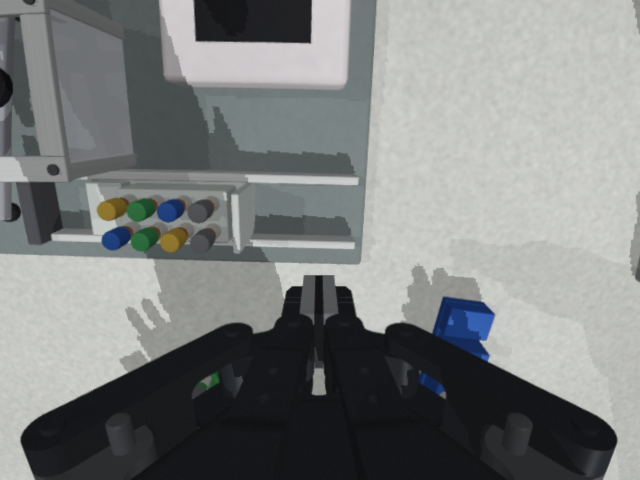

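Run:
```python
from h import *
f=np.load('pics/w0.npz',allow_pickle=True); p,d,c=f['p'],f['d'],f['c'].item()
W=world(d,c); ok=d.reshape(-1)>0; o=telemetry.get_obs()
T=Ro.from_quat(o['ee_rot']).inv().apply(W-o['position'])*1000
k=ok&(abs(T[:,0])<100)&(abs(T[:,1])<70)&(T[:,2]<5)
for z in range(-130,10,10):
    q=T[k&(T[:,2]>=z)&(T[:,2]<z+10)]
    if len(q): print(z,len(q),np.percentile(q,[1,99],axis=0)[:,:2].round().tolist())
# station refs
print('rail ends (exp x~-35 / 35 , y -195)',st(ray(c,[(357,178),(354,248)],.04)).round(4).tolist())
s=st(W)
def rect(k,n):
    q=s[ok&k]; print(n,len(q),np.percentile(q,[1,50,99],axis=0).round(4).tolist())
rect((s[:,2]>.115)&(s[:,2]<.126)&(s[:,0]>.02)&(s[:,1]>0),'frame(x37.., y17..)')
rect((s[:,2]>.055)&(s[:,2]<.065)&(s[:,0]>.08)&(s[:,1]<0),'box(x110.., y-180..-30)')
rect((s[:,2]>.084)&(s[:,2]<.094)&(abs(s[:,0])<.03)&(s[:,1]<-.085),'plate top')
rect((s[:,2]>.036)&(s[:,2]<.044)&(abs(s[:,0])<.05)&(s[:,1]<-.1)&(s[:,1]>-.22),'rails')
```

```text
-110 2720 [[-20.0, -21.0], [18.0, -18.0]]
-100 17172 [[-59.0, -21.0], [57.0, -4.0]]
-90 19724 [[-60.0, -18.0], [58.0, -2.0]]
-80 13387 [[-54.0, -18.0], [52.0, 6.0]]
-70 6853 [[-47.0, -18.0], [45.0, 8.0]]
-60 7546 [[-39.0, -14.0], [37.0, 8.0]]
-50 2864 [[-33.0, -14.0], [31.0, 8.0]]
-40 1077 [[-12.0, -12.0], [10.0, 11.0]]
-30 872 [[-14.0, -12.0], [12.0, -6.0]]
-20 730 [[-14.0, -12.0], [12.0, -6.0]]
-10 302 [[-13.0, -12.0], [11.0, -6.0]]
rail ends (exp x~-35 / 35 , y -195) [[0.0348, -0.1943, 0.04], [-0.0323, -0.1955, 0.04]]
frame(x37.., y17..) 6632 [[0.0385, 0.0157, 0.1154], [0.0914, 0.0264, 0.1192], [0.1531, 0.065, 0.1214]]
box(x110.., y-180..-30) 15502 [[0.1121, -0.1779, 0.0559], [0.142, -0.1077, 0.0596], [0.1705, -0.034, 0.0622]]
plate top 525 [[-0.0219, -0.0971, 0.0841], [0.0034, -0.0947, 0.0891], [0.0268, -0.0911, 0.0907]]
rails 1786 [[-0.0333, -0.1946, 0.0362], [0.0288, -0.1475, 0.0391], [0.0363, -0.1012, 0.0407]]
```

servo_tool(
  deltas=[
    [[0.2, 0.2, 3], 0.028, 0],
    [[0.2, 0.2, 3], 0, 0],
    [[0, 0, 3], 0, 0],
    [[0, 0, 3], 0, 0],
    [[0, 0, 1.5], 0, 0],
    [[0, 0, 0], 0, 0],
    [[0, 0, 0], 0, 0],
  ],
)

```text
clock: 2.82
position: [0.507, -0.0578, 0.0768]
ee_rot: [-0.638, 0.77, 0.001, -0.003]
ft_force: [0.1, 0.2, 0.3]
grip_width: 0.001
```

```bash
python3 -c "
from h import *
go(0.001,-.115,.067)
"
```

```text
tcp st [[  -0.2 -179.6   76.8]] shift cm [-6.47 -0.07  0.95] turn tool z -0.0087 F [0.1 0.2 0.3] t 2.82 g 0.001
```

servo_tool(
  deltas=[
    [[-1.5, 0, 0.5], -0.009, 0],
    [[-1.5, -0.1, 0.4], 0, 0],
    [[-1.5, 0, 0], 0, 0],
    [[-1, 0, 0], 0, 0],
    [[0, 0, 0], 0, 0],
    [[0, 0, 0], 0, 0],
  ],
)

```text
clock: 3.32
position: [0.521, -0.0094, 0.0754]
ee_rot: [-0.639, 0.769, -0.004, -0.001]
ft_force: [0.4, -0.9, -0.4]
grip_width: -0.002
```

```bash
python3 -c "
from h import *
go(0.001,-.058,.067)
"
```

```text
tcp st [[   5.  -129.5   75.4]] shift cm [-7.15  0.45  0.78] turn tool z -0.0064 F [ 0.4 -0.9 -0.4] t 3.32 g -0.002
```

servo_tool(
  deltas=[
    [[-0.5, 0.4, 0.8], 0, 0],
    [[-0.5, 0.2, 0.5], 0, 0],
    [[-0.5, 0.1, 0.2], 0, 0],
    [[0, 0, 0], 0, 0],
    [[0, 0, 0], 0, 0],
  ],
)

```text
clock: 3.73
position: [0.5165, 0.0049, 0.0597]
ee_rot: [-0.638, 0.77, -0.005, -0.001]
ft_force: [-0.7, -0.4, 0.3]
grip_width: 0.003
```

```bash
python3 -c "
from h import *
go(0.001,-.058,.067)
"
```

```text
tcp st [[  -1.9 -116.3   59.7]] shift cm [-5.82 -0.24 -0.78] turn tool z -0.0094 F [-0.7 -0.4  0.3] t 3.73 g 0.003
```

servo_tool(
  deltas=[
    [[-0.3, -0.2, -0.6], -0.009, 0],
    [[-0.5, 0, 0], 0, 0],
    [[-0.6, 0, 0], 0, 0],
    [[-0.6, 0, 0], 0, 0],
    [[-0.6, 0, 0], 0, 0],
    [[-0.6, 0, 0], 0, 0],
  ],
)

```text
clock: 4.23
position: [0.5248, 0.0345, 0.0662]
ee_rot: [-0.64, 0.768, -0.006, -0.003]
ft_force: [-1.1, -3.3, 2.4]
grip_width: -0.001
```

```bash
python3 -c "
from h import *
go(0.001,-.058,.067)
"
```

```text
tcp st [[  1.1 -85.7  66.2]] shift cm [-2.77  0.02 -0.11] turn tool z -0.0039 F [-1.1 -3.3  2.4] t 4.23 g -0.001
```

servo_tool(
  deltas=[
    [[-0.5, 0, 0], 0, 0],
    [[-0.5, 0, 0], 0, 0],
    [[-0.5, 0, 0], 0, 0],
    [[-0.4, 0, 0], 0, 0],
    [[-0.3, 0, 0], 0, 0],
    [[-0.3, 0, 0], 0, 0],
  ],
)

```text
clock: 4.73
position: [0.5296, 0.0598, 0.0662]
ee_rot: [-0.64, 0.768, -0.007, -0.005]
ft_force: [-8.1, -19.2, 11.8]
grip_width: -0.003
```

```bash
python3 -c "
from h import *
go(0.001,-.058,.067)
"
```

```text
tcp st [[  1.3 -59.9  66.2]] shift cm [-0.19  0.03 -0.09] turn tool z -0.0042 F [ -8.1 -19.2  11.8] t 4.73 g -0.003
```

servo_tool(
  deltas=[
    [[-0.2, 0, 0], 0, 0],
    [[0, 0, 0], 0, 0],
    [[0.5, 0, 0], 0, 0],
    [[1.5, 0, 0], 0, 0],
    [[2, 0, 0], 0, 0],
    [[2, 0, 0], 0, 0],
    [[0, 0, -2], 0, 0],
    [[0, 0, -4], 0, 0],
    [[0, 0, -4], 0, 0],
    [[0, 0, -3], 0, 0],
    [[0, 0, 0], 0, 0],
    [[0, 0, 0], 0, 0],
  ],
)

```text
clock: 5.73
position: [0.5168, 0.0071, 0.2009]
ee_rot: [-0.643, 0.766, -0.004, -0.003]
ft_force: [-0.1, 0.8, -0.4]
grip_width: 0.003
```

Run:
```python
from h import *
go(0.1,.09,.2)
p,d,c=snap('wrist'); np.savez('pics/w1.npz',p=p,d=d,c=c); cv2.imwrite('pics/w1.png',p)
s=st(world(d,c)); ok=d.reshape(-1)>0
def rect(k,n):
    q=s[ok&k]; print(n,len(q),np.percentile(q,[1,50,99],axis=0).round(4).tolist()) if len(q) else print(n,0)
rect((s[:,2]>.084)&(s[:,2]<.094)&(abs(s[:,0])<.03)&(s[:,1]<-.03)&(s[:,1]>-.12),'plate top')
rect((s[:,2]>.115)&(s[:,2]<.126)&(s[:,0]>.02)&(s[:,1]>0),'frame(x37.., y17..)')
```

```text
tcp st [[  -1.9 -114.   200.9]] shift cm [-20.38 -10.23  -0.08] turn tool z 0.0018 F [-0.1  0.8 -0.4] t 5.73 g 0.003
plate top 582 [[-0.021, -0.0457, 0.0844], [0.0041, -0.0433, 0.089], [0.0279, -0.0397, 0.0906]]
frame(x37.., y17..) 8513 [[0.0384, 0.016, 0.1155], [0.075, 0.0292, 0.1192], [0.1471, 0.0961, 0.1212]]
```

View pics/w1.png

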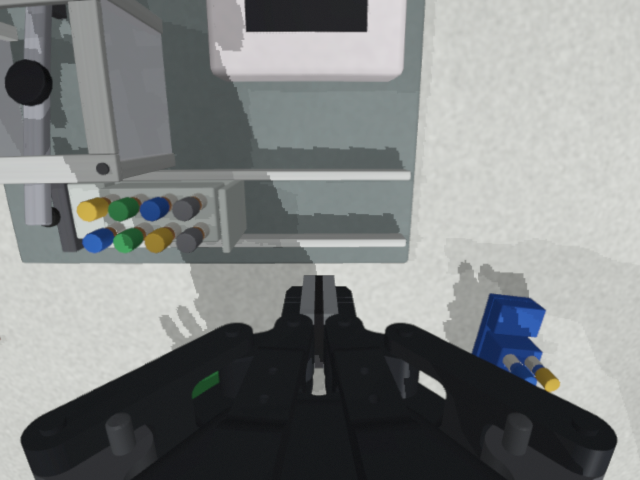

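The rack's plate is now at y ≈ -45 mm, so it is home against the stop block (rack right end at pixel ~230, stop at ~65). Next I move above the window.

servo_tool(
  deltas=[
    [[-3.4, -1.7, 0], 0, 0],
    [[-3.4, -1.7, 0], 0, 0],
    [[-3.4, -1.7, 0], 0, 0],
    [[-3.4, -1.7, 0], 0, 0],
    [[-3.4, -1.7, 0], 0, 0],
    [[-2, -1, 0], 0, 0],
    [[-1, -0.5, 0], 0, 0],
    [[0, 0, 0], 0, 0],
    [[0, 0, 0], 0, 0],
  ],
)

```text
clock: 6.53
position: [0.6516, 0.1949, 0.1828]
ee_rot: [-0.642, 0.767, 0.002, -0.009]
ft_force: [-1.1, 0.3, -0.8]
grip_width: -0.001
```

Run:
```python
from h import *
go(0.1,.09,.2)
p,d,c=snap('wrist'); np.savez('pics/w2.npz',p=p,d=d,c=c); cv2.imwrite('pics/w2.png',p)
s=st(world(d,c)); ok=d.reshape(-1)>0
def rect(k,n):
    q=s[ok&k]; print(n,len(q),np.percentile(q,[1,50,99],axis=0).round(4).tolist()) if len(q) else print(n,0)
rect((s[:,2]>.115)&(s[:,2]<.126)&(s[:,0]>.02)&(s[:,1]>0),'frame(x37..163, y17..163)')
```

```text
tcp st [[ 97.7  94.5 182.8]] shift cm [ 0.47 -0.21 -1.72] turn tool z 0.0 F [-1.1  0.3 -0.8] t 6.53 g -0.001
frame(x37..163, y17..163) 18683 [[0.0413, 0.0175, 0.1161], [0.1308, 0.0866, 0.1193], [0.1633, 0.1614, 0.1216]]
```

View pics/w2.png

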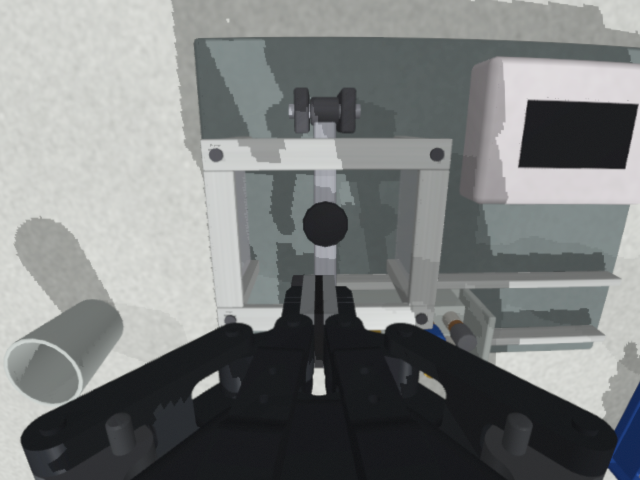

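Run:
```python
from h import *
f=np.load('pics/w2.npz',allow_pickle=True); c=f['c'].item(); p,d=f['p'],f['d']
print('pad st',st(ray(c,[(325,224)],.096)), st(world(d,c,[(325,224)])))
print('win corners',st(ray(c,[(245,170),(417,168)],.12)))
```

```text
pad st [[0.10601874 0.08956044 0.096     ]] [[0.10552607 0.08950491 0.09424497]]
win corners [[0.14562424 0.13715805 0.12      ]
 [0.14673912 0.03648257 0.12      ]]
```

servo_tool(
  deltas=[
    [[0.45, -0.2, 0.8], 0, 0],
    [[0, 0, 1.0], 0, 0],
    [[0, 0, 1.0], 0, 0],
    [[0, 0, 0], 0, 0],
    [[0, 0, 0], 0, 0],
  ],
)

```text
clock: 7.0
position: [0.6508, 0.1834, 0.1508]
ee_rot: [-0.64, 0.768, 0.001, -0.011]
ft_force: [0.1, 0.1, 0.4]
grip_width: -0.0
```

```bash
python3 -c "
from h import *
go(0.1,.09,.1)
"
```

```text
tcp st [[ 98.9  83.1 150.8]] shift cm [-0.77 -0.18  5.07] turn tool z -0.0049 F [0.1 0.1 0.4] t 7.0 g -0.0
```

servo_tool(
  deltas=[
    [[-0.7, -0.4, 1.0], -0.005, 0],
    [[0, 0, 1.2], 0, 0],
    [[0, 0, 1.0], 0, 0],
    [[0, 0, 0.6], 0, 0],
    [[0, 0, 0], 0, 0],
    [[0, 0, 0], 0, 0],
  ],
)

```text
clock: 7.5
position: [0.6556, 0.189, 0.108]
ee_rot: [-0.642, 0.767, 0.001, -0.011]
ft_force: [-0.7, 0.5, 0.4]
grip_width: 0.001
```

```bash
python3 -c "
from h import *
go(0.103,.09,.077)
"
```

```text
tcp st [[102.7  89.5 108. ]] shift cm [-0.1  -0.08  3.1 ] turn tool z -0.0001 F [-0.7  0.5  0.4] t 7.5 g 0.001
```

servo_tool(
  deltas=[
    [[-0.05, 0, 0.5], 0, 0],
    [[0, 0, 0.5], 0, 0],
    [[0, 0, 0.5], 0, 0],
    [[0, 0, 0.5], 0, 0],
    [[0, 0, 0.4], 0, 0],
    [[0, 0, 0.4], 0, 0],
  ],
)

```text
clock: 8.0
position: [0.6556, 0.1906, 0.0807]
ee_rot: [-0.642, 0.767, 0.001, -0.01]
ft_force: [-3.4, 0.4, 4.2]
grip_width: -0.0
```

```bash
python3 -c "
from h import *
go(0.103,.09,.077)
"
```

```text
tcp st [[102.3  91.   80.7]] shift cm [ 0.1  -0.07  0.37] turn tool z 0.0006 F [-3.4  0.4  4.2] t 8.0 g -0.0
```

servo_tool(
  deltas=[
    [[0, 0, 0.3], 0, 0],
    [[0, 0, 0.3], 0, 0],
    [[0, 0, 0.3], 0, 0],
  ],
)

```text
clock: 8.25
position: [0.6553, 0.1909, 0.0768]
ee_rot: [-0.642, 0.767, 0.0, -0.009]
ft_force: [-16.9, -6.4, 34.2]
grip_width: -0.003
```

servo_tool(
  deltas=[
    [[0, 0, -0.3], 0, 0],
    [[0, 0, -1], 0, 0],
    [[0, 0, -2], 0, 0],
    [[0, 0, -3], 0, 0],
    [[0, 0, -4], 0, 0],
    [[0, 0, -3], 0, 0],
    [[0, 0, 0], 0, 0],
    [[0, 0, 0], 0, 0],
  ],
)

```text
clock: 8.92
position: [0.6581, 0.1907, 0.2154]
ee_rot: [-0.641, 0.767, -0.001, -0.01]
ft_force: [-0.6, -0.1, -1.1]
grip_width: 0.0
```

Run:
```python
from h import *
go(0.103,.09,.2)
p,d,c=snap('wrist')
hs=p.max(2); m=(hs<45).astype(np.uint8); m[300:]=0
k,l,s_,ct=cv2.connectedComponentsWithStats(m)
W=st(world(d,c)); ok=d.reshape(-1)>0
for i in range(1,k):
    if s_[i,4]>300:
        q=W[(l.reshape(-1)==i)&ok]; print(s_[i].tolist(),ct[i].round().tolist(),np.median(q,0).round(4).tolist() if len(q) else '')
q=W[ok&(W[:,2]>.084)&(W[:,2]<.094)&(abs(W[:,0])<.03)&(W[:,1]<-.03)&(W[:,1]>-.1)]; print(len(q),q[:,1].min() if len(q) else '')
p2,d2,c2=snap('side'); 
W=st(world(d2,c2)); k=(d2.reshape(-1)>0)&(W[:,2]>.08)&(W[:,2]<.094)&(abs(W[:,0])<.03)&(W[:,1]<-.03)&(W[:,1]>-.11); print('side plate',np.percentile(W[k,1],[2,50]) if k.any() else '')
cv2.imwrite('pics/fin.png',np.vstack([cv2.resize(p,(400,300)),p2[200:400,100:500]]))
```

```text
tcp st [[104.8  91.5 215.4]] shift cm [0.13 0.17 1.54] turn tool z -0.001 F [-0.6 -0.1 -1.1] t 8.92 g 0.0
[493, 113, 105, 59, 5486] [544.0, 142.0] [0.1667, -0.1036, 0.0609]
[301, 203, 37, 36, 1041] [319.0, 221.0] [0.1017, 0.0894, 0.0763]
402 -0.04600909273604207
side plate [-0.04408513 -0.03909864]
```

View pics/fin.png

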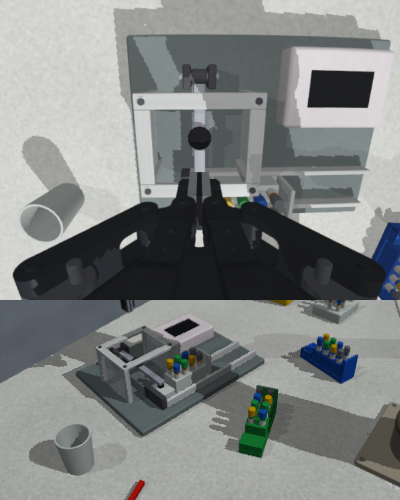

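The pad is now at z ≈ 76 mm (fully down is 77), the rack plate is at y ≈ -45 mm, and the hand is clear above the guard.

```bash
python3 -c "
from h import *
print(order.hand_in())"
```

```text
the job is handed in; nothing more can be done
None
```

I pushed the rack about 53 mm until it stopped. Then, with the fingers shut, I pressed the lever down through the window to its stop, drew the hand back out and handed the job in at about 9 s.

- **Rack:** the push force jumped from about 3 N to about 20 N at the stop. The last pictures put the plate's outer face at y ≈ -46 mm (wrist camera) and ≈ -44 mm (side camera), where home is -45 mm.
- **Lever:** the press force rose from about 4 N to about 34 N vertical (39 N in all) at a tool height of 76.8 mm. Afterwards the pad measured 76.3 mm above bench, where fully down is 77 mm.
- **Guard and bystanders:** I saw no contact force on the way through the window. The final pictures show the beaker, pen and blue and green racks apparently where they were. I did not re-measure the other bystanders, but the arm's path kept clear of them.

The first fit of the station's pose was off because I took the deck's centre as the station's origin. I corrected it before any contact, and the later checks on the rails, frame and white box agreed to about 3 mm. The first ray cast put the pad about 6 mm off the window's centre in x, and the last picture put it within 2 mm.

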